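# Put the spice jar back on its sloped rest

### The job

First swing the light bar a quarter turn or more out towards you so that it is off to the side of the spice insert, and leave it there. Then lay the loose spice jar down gently, without dropping it, in the one empty sloped channel of the insert: flat on the slope between the side ribs, foot down against the stop at the bottom and lid uphill. Leave the two stored jars, the pinch bowl and the measuring spoons where they are.

Things in the scene. Friction and masses are not known exactly. Their poses are not given: they have to be found in the camera images.
- jar: the loose spice jar lying on the drawer floor: clear glass body 46 x 46 mm square and 74 mm long, round steel lid 44 mm across and 22 mm long, 100 mm long overall, about 200 g. Origin: middle of its underside as it lies (half its length); x runs along the jar from foot to lid, z up out of the upper side (46 mm thick)
- jar_foot (a point): centre of the loose jar's foot face (x = -50 mm, z = 23 mm in the jar's frame)
- jar_lid (a point): centre of the loose jar's lid face (x = +50 mm, z = 23 mm in the jar's frame)
- insert: fixed white ash insert: three parallel channels side by side, 96 mm apart, sloping 30 degrees, rising away from the robot. Origin: underside, below the middle channel; x horizontal, uphill; y left along the row. Stands on the 6 mm drawer floor. Base 135 x 355 mm. At y = +180 mm an 18 mm black post, 142 mm high, carries the light bar
- open_slot: the empty channel (any of the three). Origin: where its bed meets the foot stop, mid-width, 28 mm above the insert's underside; x horizontal, uphill; y left; z vertical. Bed: rises 30 degrees along x, 110 mm long, 56 mm wide between ribs 12 mm high and 6 mm thick; foot stop 18 mm high (square to the bed). A neighbouring jar's side is 73 mm from this channel's middle
- slot_foot (a point): where the centre of the jar's foot face lies when the jar is seated (on the slope line, 23 mm above the bed, at the stop)
- slot_lid (a point): where the centre of the jar's lid face lies when the jar is seated (100 mm up the slope from slot_foot)
- light_bar (a joint): light bar angle in rad: 0 = over all three channels (pointing along the insert's -y from its post), growing as it swings towards the robot; 1.57 = pointing along the insert's -x; limit 2.4; stays where left. Black bar 290 mm long, 22 mm wide, underside 150 mm and top 164 mm above the table
- bar_knob (a point): middle of the light bar's aluminium knob, an upright cylinder 20 mm across and 40 mm tall standing on the bar, 150 mm from the pivot; this point is 24 mm above the bar's top, 16 mm under the knob's top
- bar_hinge (a point): point on the light bar's vertical pivot axis, at the height of bar_knob
- stored_jar_a: a jar like the loose one, stored in a channel. Origin: on its underside at the foot end; frame as open_slot's
- stored_jar_b: the other stored jar, likewise
- pinch_bowl: small grey ceramic bowl, 84 mm across, 36 mm high, on the drawer floor; origin: centre of its underside
- measuring_spoons: nested matte black aluminium measuring spoons, 135 mm long, 18 mm high, flat on the drawer floor; origin: underside

How it is judged:
On the way, in this order (a step that is already met when the one before it is completed fails the run):
1. the light bar is swung a quarter turn or so (at least 1.35 rad) (value of joint light_bar above 1.35 rad), for 0.2 s.
2. the loose jar lies in the empty channel (distance between jar_foot and slot_foot below 0.012 m and distance between jar_lid and slot_lid below 0.012 m), for 0.2 s.
At the end, for the whole second after the job is handed in: The light bar stands at 1.35 rad or more; the loose jar rests, still and released, on the insert in the empty channel, the centres of its foot and of its lid each within 12 mm of their seated places (lid uphill) (all of step 2 and value of joint light_bar above 1.35 rad and contact force between jar and insert above 0.3 N and linear speed of jar below 0.02 m/s); the robot touches nothing.
It fails at once if the loose jar is dropped (moves faster than 0.4 m/s while the fingers do not hold it) (linear speed of jar above 0.4 m/s and contact force between the fingers and jar below 0.2 N).
It fails at once if a stored jar is shifted by more than 12 mm (distance of any of stored_jar_a, stored_jar_b from where it was at the start of the episode above 0.012 m).
It fails at once if the pinch bowl or the spoons are shifted by more than 20 mm (distance of any of pinch_bowl, measuring_spoons from where it was at the start of the episode above 0.02 m).
It also fails if it takes over 53 s, if anything falls off the work surface, if the arm or the gripper's body presses on something with over 40 N, if the wrist force passes 120 N, or if a joint passes its speed limit or range.

### The arm

A 6-joint arm with a two-finger parallel gripper is mounted at the origin on the work surface. World frame = base frame: x ahead of the robot, y to its left, z up, the work surface at z = 0. Lengths are in m, angles in rad, forces in N, time in s.
With the tool pointing down it reaches from about 0.225 to 0.725 m from the base axis. Payload 3.1 kg.
Tool frame: the origin (TCP) lies midway between the tips of the shut fingers; the grasp point (between the pads) lies 19 mm behind it (env.tcp_to_grasp is the distance from the TCP to the grasp point, in m); z points along the fingers, y is the line along which they close (so a half turn about z gives the same grasp; the last joint's range is limited). The gripper opens to 85 mm and grips with 20 to 120 N. Pads are 22 mm wide; open, the fingers measure 114 mm over their backs; the gripper's body (76 mm by 85 mm) begins 54 mm behind the grasp point. The pads swing forward as they close: fully open they stand 13 mm farther back than shut.
Start: joints at [-1.36, 0.048, 0.099, 1.622, 0, 1.443], TCP at [0.174, -0.495, 0.231] pointing down, gripper open.
Joint ranges: [-2.91, 2.91], [-0.99, 1.94], [-1.21, 1.42], [-2.12, 2.29], [-1.49, 1.47], [-3.14, 3.14]. Speed limits (rad/s): [2.79, 2.79, 3.14, 3.14, 3.14, 3.14].

### API

Orientations are given as a unit quaternion [w, x, y, z].
In Python, from bench import env, imaging, ticket gives the robot as it stands.
- The arm moves only by the tool step_arm, never from a script. Its argument "targets" is a list of rows, each an object with "fingers": the gripper command: -1 is shut, 1 is fully open, values between are in proportion; "translation": the shift along the tool's x, y, z in m, a list of three; "dr": the turn, a rotation vector about the tool's x, y, z in degrees, a list of three. In form: [{"fingers": fingers, "translation": [x, y, z], "dr": [ax, ay, az]}, ...]. A call has 1 to 20 rows; each row shifts and turns the commanded pose from where the row before left it, along the tool's axes as they then stand; what a row does not reach is not made up. A row lasts 1/10 s, in which the tool goes at most 50 mm and 8.59 degrees, less where a joint would pass 70% of its speed; a pose out of reach is approached as far as the arm can. A call with a gripper value outside its range is refused whole. The fingers move at their own pace and stop on an object; "force" is the grip in N (left out, the last holds). Time passes only in rows, so rows that do not move let the fingers close. It gives the time, the measured TCP pose, the force, the opening and the grip force at its end, in the units of the state.
- env.get_obs(): the state, without advancing time (a new reading comes with each control period).
- imaging.camera(name): name is "side" or "top"; returns the picture (400x640x3 uint8, blue, green, red); there is no depth.
- imaging.camera_params(name): a dict with "vfov" (degrees; the focal length in pixels is half the picture's height over the tangent of half this angle, whatever the lens; pixels are square), "cx", "cy" (the principal point, pixels), "R" (3x3) and "t" (3): a world point X has camera coordinates R X + t. Camera axes: x right, y down, z forward; pixel columns grow to the right and rows downward; lengths in m; the calibration is good to about 2 mm. A picture is of the moment at which its call begins. camera_params takes no time and is no camera call.
- ticket.sign_off(): hands the job in; it is judged then, once.
The state is a dict: "time_s": time; "joint_positions": joint angles; "joint_vel": joint speeds; "joint_efforts": joint torques, N m; "position": TCP position; "orientation": TCP orientation; "contact_force": force on the tool from outside, world axes, zero at the start; "torque": the same for the moment, N m; "grip_width": finger opening in m; "grasp_force": force on a finger pad.
Only numpy, scipy, OpenCV 4.12 (cv2) and the standard library are available. Lean on these libraries where they do the work, as an engineer would, in place of code of your own. Each camera call takes 0.05 s, during which the arm holds its last target. There are 200 camera calls.

## Working session

There is one attempt and no reset: what is moved stays moved. The work goes in short steps, Python scripts to look and compute and a tool call to move; the robot and the scene stay as the last step left them, time stands still between calls to the robot, and variables do not carry over. Pictures are saved under pics/ and viewed, at most 10 in all, crops included, and the job is handed in when it is done.

Besides the shell and the picture viewer there is one more tool, called after "Emit:" by a JSON object that holds its "method" and its "body", one argument or row to a line. step_arm: Moves the arm, as the interface text tells. Its arguments: {"type":"object","properties":{"targets":{"type":"array"},"force":{"type":"number"}},"required":["targets"]}

```bash
ls; mkdir -p pics; python3 - <<'E'
from bench import env, imaging
import cv2
for n in("top","side"):
    cv2.imwrite(f"pics/{n}0.png",imaging.camera(n)); print(n,imaging.camera_params(n))
o=env.get_obs();print(o)
E
```

```text
pics
top {'vfov': 56.86532687456469, 'cx': 319.4742734951416, 'cy': 200.18655775775596, 'R': array([[ 2.35623729e-02, -9.99709028e-01,  5.16472008e-03],
       [-9.71830664e-01, -2.41164866e-02, -2.34443073e-01],
       [ 2.34499412e-01,  5.04801768e-04, -9.72116130e-01]]), 't': array([-0.01897103,  0.54296383,  0.84803429])}
side {'vfov': 45.72680892724742, 'cx': 314.6303119674068, 'cy': 205.00726536504763, 'R': array([[-9.58344469e-01, -2.85614911e-01, -2.12231067e-05],
       [-1.57896616e-01,  5.29863907e-01, -8.33254402e-01],
       [ 2.38001127e-01, -7.98541397e-01, -5.52889772e-01]]), 't': array([0.50255096, 0.19723359, 1.07248094])}
{'time_s': 0.1, 'joint_positions': array([-1.35980403e+00,  4.86809571e-02,  9.77517322e-02,  1.62199359e+00,
       -2.03844866e-06,  1.44301628e+00]), 'joint_vel': array([-0.00050215, -0.00052586,  0.00445375, -0.00107232, -0.00220363,
        0.00057489]), 'joint_efforts': array([ 2.24341638e-03, -3.39850187e+01,  3.20936430e+01,  1.57736364e-02,
       -1.62442484e-04, -4.59753750e-06]), 'position': array([ 0.17435443, -0.49462051,  0.2302306 ]), 'orientation': array([-1.06228359e-03,  9.85687873e-01,  1.68577243e-01, -4.52431324e-05]), 'contact_force': array([-0.19682065,  0.11962214, -0.0363545 ]), 'torque': array([-0.00804969,  0.001298  ,  0.00064921]), 'grasp_force': 0.0, 'grip_width': 0.08588195456111705}
```

View pics/top0.png

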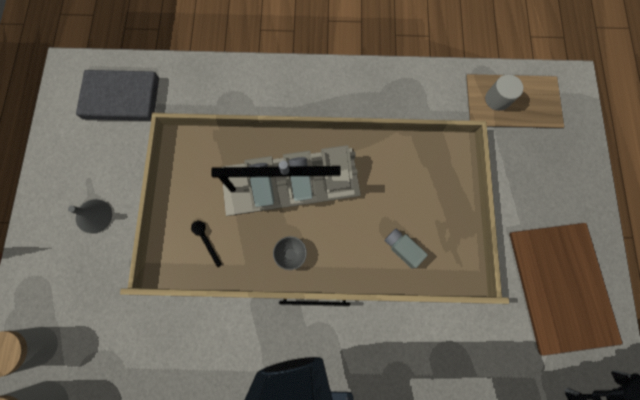

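View pics/side0.png

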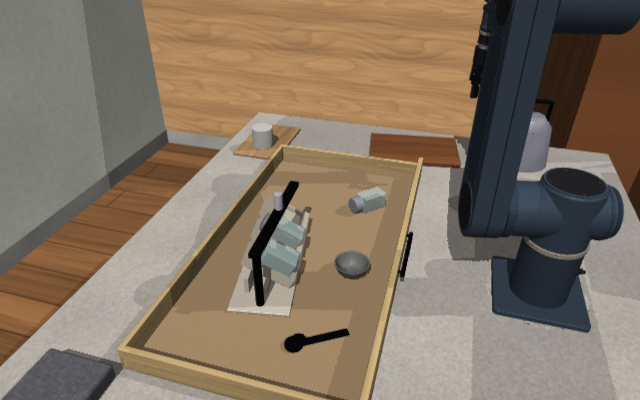

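Top view: the loose jar is at about (406,250) with its lid at the upper left (393,237). The bar runs from (212,172) to (340,171) with the knob near (284,164), and the empty channel is the right one near (343,175). Side view: the jar is at (368,201) with the lid on the left. I'll zoom in for detail.

```bash
cat > h.py <<'E'
import numpy as np, cv2
from bench import env, imaging
from scipy.spatial.transform import Rotation as Ro
def cam(n):
    p=imaging.camera_params(n); f=200/np.tan(np.radians(p["vfov"]/2)); return p,f
def ray(n,u,v):
    p,f=cam(n); R=np.array(p["R"]);t=np.array(p["t"])
    return -R.T@t, R.T@np.array([(u-p["cx"])/f,(v-p["cy"])/f,1])
def onz(n,u,v,z):
    c,d=ray(n,u,v); return c+d*(z-c[2])/d[2]
def proj(n,X):
    p,f=cam(n); c=np.array(p["R"])@X+p["t"]; return np.array([p["cx"]+f*c[0]/c[2],p["cy"]+f*c[1]/c[2]])
def tri(a,b):
    c1,d1=ray("top",*a); c2,d2=ray("side",*b)
    s=np.linalg.lstsq(np.c_[d1,-d2],c2-c1,rcond=None)[0]
    p,q=c1+s[0]*d1,c2+s[1]*d2; return (p+q)/2,np.linalg.norm(p-q)
def zoom(img,x0,y0,x1,y1,k,name):
    c=cv2.resize(img[y0:y1,x0:x1],None,fx=k,fy=k,interpolation=cv2.INTER_CUBIC)
    c=cv2.convertScaleAbs(c,alpha=1.4,beta=10)
    for x in range((x0+9)//10*10,x1,10):
        cv2.line(c,((x-x0)*k,0),((x-x0)*k,4 if x%50 else 12),(0,0,255),1)
        if x%20==0: cv2.putText(c,str(x),((x-x0)*k+2,12),0,.35,(0,0,255),1)
    for y in range((y0+9)//10*10,y1,10):
        cv2.line(c,(0,(y-y0)*k),(4,(y-y0)*k),(0,0,255),1)
        if y%20==0: cv2.putText(c,str(y),(5,(y-y0)*k+4),0,.35,(0,0,255),1)
    cv2.imwrite(f"pics/{name}.png",c)
E
python3 - <<'E'
from h import *
zoom(cv2.imread("pics/top0.png"),205,140,440,280,3,"tz")
zoom(cv2.imread("pics/side0.png"),220,170,400,320,4,"sz")
E
```

```text
(no output)
```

View pics/tz.png

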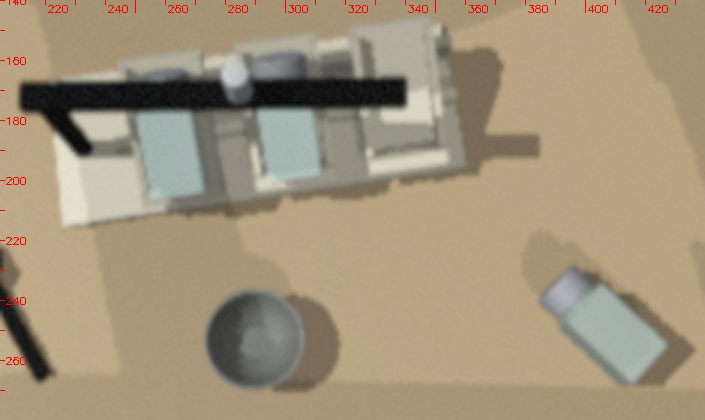

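View pics/sz.png

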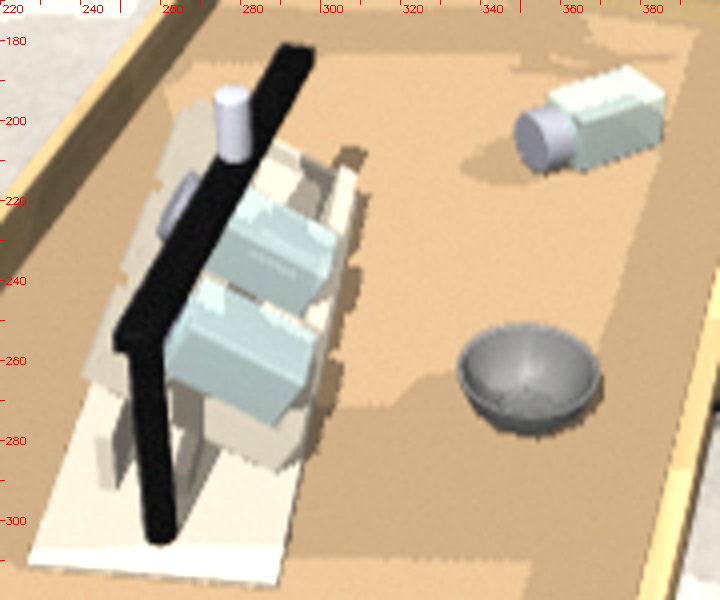

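The zooms show the empty channel is the right (−y) one. In top-view full-frame pixels, the jar body's corners are (405.7,234.3), (427.7,255), (414.3,268) and (392.3,247.3), and the lid end is at about (391,234). The knob top is at (283.5,162) in top and (278.5,194) in side.

```bash
python3 - <<'E'
from h import *
np.set_printoptions(precision=4,suppress=True)
T=cv2.imread("pics/top0.png"); 
print("cams",ray("top",0,0)[0],ray("side",0,0)[0])
q=[(405.7,234.3),(427.7,255),(414.3,268),(392.3,247.3)]
P=np.array([onz("top",*a,.052) for a in q]);print("jar top",P, P.mean(0)); 
for i in range(4): print(np.linalg.norm(P[i]-P[(i+1)%4]))
ax=P[0]+P[3]-P[1]-P[2]; ax/=np.linalg.norm(ax); print("axis",ax,np.degrees(np.arctan2(ax[1],ax[0])))
# side view check
sq=[(358,193),(377,187),(386.3,195),(364,204)]
print([onz("side",*a,.052) for a in sq])
print("lid end z~.03", (onz("top",396.3,228.7,.029)+onz("top",385.3,240,.029))/2)
print("bar ends", *[onz("top",205+x/3,140+y/3,.164) for x,y in[(20,84),(20,110),(406,78),(406,106)]])
print("knob top",onz("top",283.3,161,.204), "tri",tri((283.3,161),(278.5,193)))
print("post base", onz("top",205+86/3,140+155/3,.02),onz("side",260,305,.02))
for z in(.006,.016): print("base", *[onz("top",205+x/3,140+y/3,z) for x,y in[(65,226),(465,168)]],onz("side",220+30/4,170+563/4,z),onz("side",220+276/4,170+582/4,z))
E
```

```text
cams [ 0.3293 -0.0063  0.9518] [0.2575 0.8954 0.7573]
jar top [[ 0.4655 -0.2194  0.052 ]
 [ 0.4162 -0.2712  0.052 ]
 [ 0.3844 -0.2375  0.052 ]
 [ 0.4328 -0.1858  0.052 ]] [ 0.4247 -0.2285  0.052 ]
0.07143879554693434
0.04631478464944825
0.07087038028069496
0.0468805096996897
axis [0.686  0.7276 0.    ] 46.68755789687707
[array([ 0.4622, -0.2161,  0.052 ]), array([ 0.4171, -0.2631,  0.052 ]), array([ 0.3847, -0.2283,  0.052 ]), array([ 0.4349, -0.166 ,  0.052 ])]
lid end z~.03 [ 0.468  -0.1874  0.029 ]
bar ends [0.5874 0.237  0.164 ] [0.5671 0.2351 0.164 ] [ 0.5994 -0.0508  0.164 ] [ 0.5775 -0.0511  0.164 ]
knob top [0.5938 0.0734 0.204 ] tri (array([0.5894, 0.0726, 0.2045]), np.float64(0.007944384998446026))
post base [0.5713 0.2183 0.02  ] [0.5764 0.2336 0.02  ]
base [0.5108 0.2349 0.006 ] [ 0.5714 -0.1126  0.006 ] [0.6429 0.2567 0.006 ] [0.512 0.232 0.006]
base [0.5089 0.2323 0.016 ] [ 0.5689 -0.1115  0.016 ] [0.6377 0.2652 0.016 ] [0.5086 0.2408 0.016 ]
```

Emit:
{"method": "step_arm", "body": {
  "targets": [
    {"fingers": 1,"translation": [0.036,-0.025,0],"dr": [0,0,0]},
    {"fingers": 1,"translation": [0.036,-0.025,0],"dr": [0,0,0]},
    {"fingers": 1,"translation": [0.036,-0.025,0],"dr": [0,0,0]},
    {"fingers": 1,"translation": [0.036,-0.025,0],"dr": [0,0,0]},
    {"fingers": 1,"translation": [0.036,-0.025,0],"dr": [0,0,0]},
    {"fingers": 1,"translation": [0.036,-0.025,0],"dr": [0,0,0]},
    {"fingers": 1,"translation": [0.036,-0.025,0],"dr": [0,0,0]},
    {"fingers": 1,"translation": [0.036,-0.025,0],"dr": [0,0,0]},
    {"fingers": 1,"translation": [0.036,-0.025,0],"dr": [0,0,0]},
    {"fingers": 1,"translation": [0.036,-0.025,0],"dr": [0,0,0]},
    {"fingers": 1,"translation": [0.036,-0.025,0],"dr": [0,0,0]},
    {"fingers": 1,"translation": [0.036,-0.025,0],"dr": [0,0,0]},
    {"fingers": 1,"translation": [0.036,-0.025,0],"dr": [0,0,0]},
    {"fingers": 1,"translation": [0.036,-0.025,0],"dr": [0,0,0]},
    {"fingers": 1,"translation": [0.036,-0.025,0],"dr": [0,0,0]},
    {"fingers": 1,"translation": [0.036,-0.025,0],"dr": [0,0,0]}
  ]
}}

```text
time_s: 1.7
position: [0.5853, 0.0752, 0.2306]
orientation: [0.0, 0.986, 0.169, -0.001]
contact_force: [0.1, -1.3, 1.2]
grip_width: 0.0858
grasp_force: 0.0
```

Emit:
{"method": "step_arm", "body": {
  "targets": [
    {"fingers": 1,"translation": [0,0,0],"dr": [0,0,-8.5]},
    {"fingers": 1,"translation": [0,0,0],"dr": [0,0,-8.5]},
    {"fingers": 1,"translation": [0,0,0],"dr": [0,0,-8.5]},
    {"fingers": 1,"translation": [0,0,0],"dr": [0,0,-8.5]},
    {"fingers": 1,"translation": [0,0,0],"dr": [0,0,-8.5]},
    {"fingers": 1,"translation": [0,0,0],"dr": [0,0,-8.5]},
    {"fingers": 1,"translation": [0,0,0],"dr": [0,0,-8.5]},
    {"fingers": 1,"translation": [0,0,0],"dr": [0,0,-8.5]},
    {"fingers": 1,"translation": [0,0,0],"dr": [0,0,-8.5]},
    {"fingers": 1,"translation": [0,0,0],"dr": [0,0,-8.5]}
  ]
}}

```text
time_s: 2.7
position: [0.5844, 0.0736, 0.2304]
orientation: [-0.001, 0.61, 0.792, -0.0]
contact_force: [-0.1, -0.4, 0.4]
grip_width: 0.0855
grasp_force: 0.0
```

```bash
python3 - <<'E'
from bench import env
o=env.get_obs();print(o["time_s"],o["position"],o["orientation"],o["joint_positions"])
E
```

```text
2.7 [0.58443309 0.07355337 0.23044745] [-6.32237488e-04  6.10399552e-01  7.92093271e-01 -4.86890348e-04] [1.13663715e-02 2.19825628e-01 2.87036720e-01 1.63960329e+00
 1.86498700e-05 1.32449668e+00]
```

Emit:
{"method": "step_arm", "body": {
  "targets": [
    {"fingers": 1,"translation": [0,0,0],"dr": [0,0,-8.5]},
    {"fingers": 1,"translation": [0,0,0],"dr": [0,0,-8.5]},
    {"fingers": 1,"translation": [0,0,0],"dr": [0,0,-8.5]},
    {"fingers": 1,"translation": [0,0,0],"dr": [0,0,-8.5]},
    {"fingers": 1,"translation": [0,0,0],"dr": [0,0,-8.5]},
    {"fingers": 1,"translation": [0,0,0],"dr": [0,0,-8.5]},
    {"fingers": 1,"translation": [0,0,0],"dr": [0,0,-8.5]},
    {"fingers": 1,"translation": [0,0,0],"dr": [0,0,-8.5]},
    {"fingers": 1,"translation": [0,0,0],"dr": [0,0,-8.5]},
    {"fingers": 1,"translation": [0,0,0],"dr": [0,0,-8.5]},
    {"fingers": 1,"translation": [0,0,0],"dr": [0,0,-8.5]},
    {"fingers": 1,"translation": [0,0,0],"dr": [0,0,-8.5]},
    {"fingers": 1,"translation": [0,0,0],"dr": [0,0,-8.5]},
    {"fingers": 1,"translation": [0,0,0],"dr": [0,0,-8.5]},
    {"fingers": 1,"translation": [0,0,0],"dr": [0,0,-8.5]},
    {"fingers": 1,"translation": [0,0,0],"dr": [0,0,-8.5]},
    {"fingers": 1,"translation": [0,0,0],"dr": [0,0,-8.5]},
    {"fingers": 1,"translation": [0,0,0],"dr": [0,0,-8.5]},
    {"fingers": 1,"translation": [0,0,0],"dr": [0,0,-8.5]},
    {"fingers": 1,"translation": [0,0,0],"dr": [0,0,-8.5]}
  ]
}}

```text
time_s: 4.7
position: [0.5844, 0.0735, 0.2305]
orientation: [0.001, 0.736, -0.677, -0.001]
contact_force: [0.1, -0.3, -0.1]
grip_width: 0.0855
grasp_force: 0.0
```

Emit:
{"method": "step_arm", "body": {
  "targets": [
    {"fingers": 1,"translation": [0,0,0.015],"dr": [0,0,0]},
    {"fingers": 1,"translation": [0,0,0.015],"dr": [0,0,0]},
    {"fingers": 1,"translation": [0,0,0.015],"dr": [0,0,0]},
    {"fingers": 1,"translation": [0,0,0.01],"dr": [0,0,0]},
    {"fingers": -1,"translation": [0,0,0],"dr": [0,0,0]},
    {"fingers": -1,"translation": [0,0,0],"dr": [0,0,0]},
    {"fingers": -1,"translation": [0,0,0],"dr": [0,0,0]},
    {"fingers": -1,"translation": [0,0,0],"dr": [0,0,0]},
    {"fingers": -1,"translation": [0,0,0],"dr": [0,0,0]},
    {"fingers": -1,"translation": [0,0,0],"dr": [0,0,0]},
    {"fingers": -1,"translation": [0,0,0],"dr": [0,0,0]},
    {"fingers": -1,"translation": [0,0,0],"dr": [0,0,0]}
  ],
  "force": 20
}}

```text
time_s: 5.9
position: [0.5853, 0.0735, 0.1774]
orientation: [-0.001, 0.734, -0.679, 0.001]
contact_force: [-0.3, -0.5, 3.9]
grip_width: 0.0196
grasp_force: 21.8
```

```bash
python3 - <<'E'
from h import *
o=env.get_obs();print(o["time_s"],o["position"],o["orientation"],o["grip_width"],o["joint_positions"])
zoom(imaging.camera("side"),220,150,400,320,3,"s1")
R=Ro.from_quat(o["orientation"],scalar_first=True); print(R.as_matrix())
# planned knob arc steps in tool frame (rotating tool)
H=np.array([.580,.223]); a0=np.radians(-87.8); p0=H+.15*np.array([np.cos(a0),np.sin(a0)])
E
```

```text
5.9 [0.58533428 0.07352952 0.17738511] [-6.47241216e-04  7.33796923e-01 -6.79368204e-01  7.07000360e-04] 0.01955561485925247 [ 1.13356952e-02  2.09898400e-01  1.70047878e-01  1.52902903e+00
 -3.24694973e-05 -1.63645355e+00]
[[ 7.69166874e-02 -9.97035681e-01  1.91701958e-03]
 [-9.97037511e-01 -7.69168493e-02 -1.07399029e-05]
 [ 1.58159173e-04 -1.91051436e-03 -9.99998162e-01]]
```

View pics/s1.png

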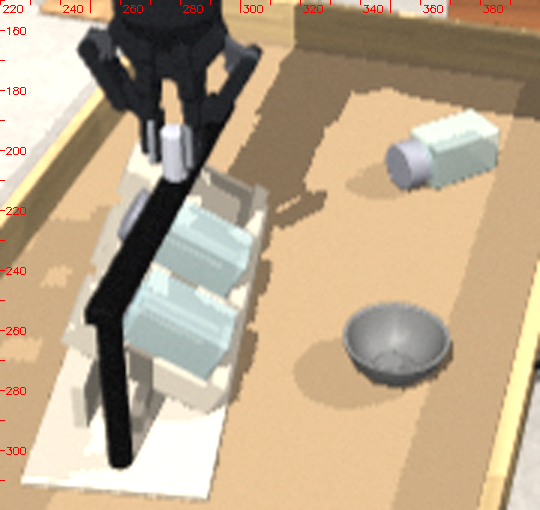

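The knob is gripped (opening 19.6 mm) and everything else is undisturbed. Now I'll swing the bar along its arc.

Emit:
{"method": "step_arm", "body": {
  "targets": [
    {"fingers": -1,"translation": [0,0,0],"dr": [0,0,2.2]},
    {"fingers": -1,"translation": [-0.0008,0.0157,0],"dr": [0,0,6]},
    {"fingers": -1,"translation": [-0.0008,0.0157,0],"dr": [0,0,6]},
    {"fingers": -1,"translation": [-0.0008,0.0157,0],"dr": [0,0,6]},
    {"fingers": -1,"translation": [-0.0008,0.0157,0],"dr": [0,0,6]},
    {"fingers": -1,"translation": [-0.0008,0.0157,0],"dr": [0,0,6]}
  ]
}}

```text
time_s: 6.55
position: [0.5093, 0.0904, 0.1773]
orientation: [0.001, -0.514, 0.858, -0.001]
contact_force: [1.6, -0.9, 4.1]
grip_width: 0.0193
grasp_force: 22.0
```

Emit:
{"method": "step_arm", "body": {
  "targets": [
    {"fingers": -1,"translation": [-0.0008,0.0157,0],"dr": [0,0,6]},
    {"fingers": -1,"translation": [-0.0008,0.0157,0],"dr": [0,0,6]},
    {"fingers": -1,"translation": [-0.0008,0.0157,0],"dr": [0,0,6]},
    {"fingers": -1,"translation": [-0.0008,0.0157,0],"dr": [0,0,6]},
    {"fingers": -1,"translation": [-0.0008,0.0157,0],"dr": [0,0,6]},
    {"fingers": -1,"translation": [-0.0008,0.0157,0],"dr": [0,0,6]},
    {"fingers": -1,"translation": [-0.0008,0.0157,0],"dr": [0,0,6]},
    {"fingers": -1,"translation": [-0.0008,0.0157,0],"dr": [0,0,6]},
    {"fingers": -1,"translation": [-0.0008,0.0157,0],"dr": [0,0,6]},
    {"fingers": -1,"translation": [-0.0008,0.0157,0],"dr": [0,0,6]},
    {"fingers": -1,"translation": [0,0,0],"dr": [0,0,0]},
    {"fingers": 0,"translation": [0,0,0],"dr": [0,0,0]},
    {"fingers": 0,"translation": [0,0,0],"dr": [0,0,0]},
    {"fingers": 0,"translation": [0,0,0],"dr": [0,0,0]},
    {"fingers": 0,"translation": [0,0,-0.03],"dr": [0,0,0]},
    {"fingers": 0,"translation": [0,0,-0.03],"dr": [0,0,0]}
  ]
}}

```text
time_s: 8.15
position: [0.4274, 0.2167, 0.2348]
orientation: [-0.002, -0.019, 1.0, -0.001]
contact_force: [-0.1, -0.4, 0.1]
grip_width: 0.0429
grasp_force: 0.0
```

```bash
python3 - <<'E'
from h import *
o=env.get_obs();print(o["time_s"],o["position"],o["orientation"],o["grip_width"],o["joint_positions"])
t=imaging.camera("top");s=imaging.camera("side");cv2.imwrite("pics/top2.png",t);cv2.imwrite("pics/side2.png",s)
zoom(t,205,135,435,285,3,"tz2"); zoom(s,220,150,400,290,4,"sz2")
E
```

```text
8.15 [0.42737042 0.21666771 0.2348283 ] [-2.47265728e-03 -1.92992976e-02  9.99810399e-01 -7.67698051e-04] 0.04289822381246414 [ 3.29106629e-01 -6.44541046e-02 -5.54320812e-03  1.63488521e+00
  4.53973382e-05  2.90505390e-01]
```

View pics/tz2.png

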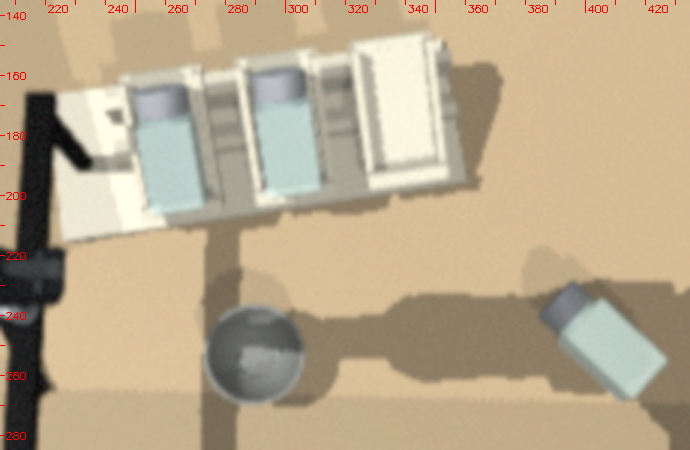

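View pics/sz2.png

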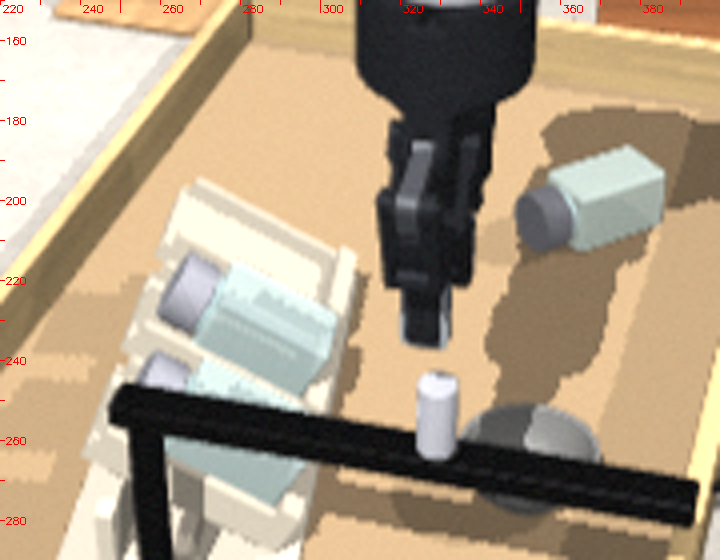

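The bar now points towards the robot, about a quarter turn out, and the jar and bowl are untouched. The open channel's bed is clear: the stop strip in tz2 runs from (368,178) to (448,168). The stored jars' foot top edges are (152,212)–(205,204) and (263,197)–(320,189).

```bash
python3 - <<'E'
from h import *
np.set_printoptions(precision=4,suppress=True)
tp=lambda x,y,z: onz("top",205+x/3,135+y/3,z)
A=(tp(152,212,.0738)+tp(205,204,.0738))/2; B=(tp(263,197,.0738)+tp(320,189,.0738))/2
print("A,B foot top",A,B,"d",np.linalg.norm(A-B),np.degrees(np.arctan2(*(A-B)[[1,0]]))-90)
d=np.linalg.norm
print("widths",d(tp(152,212,.0738)-tp(205,204,.0738)),d(tp(263,197,.0738)-tp(320,189,.0738)))
yaw=np.radians(9.9); X=np.array([np.cos(yaw),np.sin(yaw),0]);Y=np.array([-X[1],X[0],0])
print("open origin from jars: AB extrap",(2*B-A)+.023*X, "B-96Y",B-.096*Y+.023*X)
L=tp(368,176,.0496);Rr=tp(447,167,.0496); m=(L+Rr)/2
print("stop inner top edge",L,Rr,d(L-Rr),np.degrees(np.arctan2(*(L-Rr)[[1,0]]))-90,"origin",m+.009*X)
H=np.array([.579,.223,0]); O=H-.18*Y; print("origin ins",O,"open y line pt",O-.096*Y)
# bed: channel edges at upper end: rib inner tops
print("upper end bed top corners z.089", tp(372,47,.089),tp(430,40,.089))
fl=tp(65,242,.006);fr=tp(465,186,.006);print("front edge",fl,fr,d(fl-fr),np.degrees(np.arctan2(*(fl-fr)[[1,0]]))-90)
print("upper right tri",tri((205+430/3,135+36/3),(220+198/4,150+180/4)))
print("stop right top tri",tri((205+447/3,135+168/3),(220+350/4,150+250/4)))
# predicted pixel positions of bed/rib points for candidate origin, tz2 coords
for name,Oo in (("stop",m+.009*X),("jars",B-.096*Y+.023*X)):
    Oo=Oo.copy();Oo[2]=.034
    up=np.array([np.cos(np.pi/6)*X[0],np.cos(np.pi/6)*X[1],.5]); n=np.array([-.5*X[0],-.5*X[1],np.cos(np.pi/6)])
    for lab,P in (("stopL",Oo+.018*n+.028*Y),("stopR",Oo+.018*n-.028*Y),("ribLtop",Oo+.11*up+.012*n+.028*Y),("ribRtop",Oo+.11*up+.012*n-.028*Y)):
        print(name,lab,P,(proj("top",P)-[205,135])*3,(proj("side",P)-[220,150])*4)
E
```

```text
A,B foot top [0.5273 0.1278 0.0738] [0.5421 0.0365 0.0738] d 0.09248731017316511 9.214029263158409
widths 0.04330312841231724 0.0468767169857989
open origin from jars: AB extrap [ 0.5796 -0.0508  0.0738] B-96Y [ 0.5813 -0.0541  0.0738]
stop inner top edge [ 0.5643 -0.0261  0.0496] [ 0.5738 -0.0926  0.0496] 0.06712673309547568 8.1334124692807 origin [ 0.5779 -0.0578  0.0496]
origin ins [0.6099 0.0457 0.    ] open y line pt [ 0.6265 -0.0489  0.    ]
upper end bed top corners z.089 [ 0.6644 -0.0265  0.089 ] [ 0.6718 -0.0745  0.089 ]
front edge [0.5099 0.2348 0.006 ] [ 0.5687 -0.1126  0.006 ] 0.3523483155964365 9.599838759117517
upper right tri (array([ 0.6713, -0.0743,  0.0944]), np.float64(0.0035379428444254524))
stop right top tri (array([ 0.5729, -0.0931,  0.0455]), np.float64(0.0021600609032845037))
stop stopL [ 0.5642 -0.0317  0.0496] [374.7047 176.2406] [332.6478 298.7756]
stop stopR [ 0.5739 -0.0869  0.0496] [440.3081 166.7672] [344.249  249.2242]
stop ribLtop [ 0.661  -0.0148  0.0994] [358.0464  45.9087] [175.9258 223.4985]
stop ribRtop [ 0.6707 -0.07    0.0994] [425.5467  36.4871] [193.5866 176.0535]
jars stopL [ 0.5676 -0.0281  0.0496] [370.4224 172.2527] [325.8091 301.1354]
jars stopR [ 0.5773 -0.0832  0.0496] [435.9803 162.7969] [337.6837 251.4123]
jars ribLtop [ 0.6644 -0.0112  0.0994] [353.6573  41.9218] [168.7025 225.7594]
jars ribRtop [ 0.6741 -0.0664  0.0994] [421.1095  32.5183] [186.6657 178.1474]
```

Emit:
{"method": "step_arm", "body": {
  "targets": [
    {"fingers": 1,"translation": [0.0013,-0.04,0],"dr": [0,0,0]},
    {"fingers": 1,"translation": [0.0013,-0.04,0],"dr": [0,0,0]},
    {"fingers": 1,"translation": [0.0013,-0.04,0],"dr": [0,0,0]},
    {"fingers": 1,"translation": [0.0013,-0.04,0],"dr": [0,0,0]},
    {"fingers": 1,"translation": [0.0013,-0.04,0],"dr": [0,0,0]},
    {"fingers": 1,"translation": [0.0013,-0.04,0],"dr": [0,0,0]},
    {"fingers": 1,"translation": [0.0013,-0.04,0],"dr": [0,0,0]},
    {"fingers": 1,"translation": [0.0013,-0.04,0],"dr": [0,0,0]},
    {"fingers": 1,"translation": [0.0013,-0.04,0],"dr": [0,0,0]},
    {"fingers": 1,"translation": [0.0013,-0.04,0],"dr": [0,0,0]},
    {"fingers": 1,"translation": [0.0013,-0.039,0],"dr": [0,0,0]},
    {"fingers": 1,"translation": [0,0,0],"dr": [0,0,-7.4]},
    {"fingers": 1,"translation": [0,0,0],"dr": [0,0,-7.4]},
    {"fingers": 1,"translation": [0,0,0],"dr": [0,0,-7.4]},
    {"fingers": 1,"translation": [0,0,0],"dr": [0,0,-7.4]},
    {"fingers": 1,"translation": [0,0,0],"dr": [0,0,-7.4]},
    {"fingers": 1,"translation": [0,0,0],"dr": [0,0,-7.4]},
    {"fingers": 1,"translation": [0,0,0.05],"dr": [0,0,0]},
    {"fingers": 1,"translation": [0,0,0.05],"dr": [0,0,0]},
    {"fingers": 1,"translation": [0,0,0.03],"dr": [0,0,0]}
  ]
}}

```text
time_s: 10.25
position: [0.4286, -0.2202, 0.1012]
orientation: [-0.002, -0.396, 0.918, 0.003]
contact_force: [-0.2, -0.9, -0.6]
grip_width: 0.0851
grasp_force: 0.0
```

```bash
python3 - <<'E'
from h import *
np.set_printoptions(precision=4,suppress=True)
o=env.get_obs();print(o["time_s"],o["position"],o["joint_positions"])
R=Ro.from_quat(o["orientation"],scalar_first=True).as_matrix();print(R)
t=np.array([.430,-.2225,.019]);print("tool delta",R.T@(t-o["position"]))
s=imaging.camera("side"); zoom(s,310,120,420,230,5,"s3")
yw=np.radians(46.7);X=np.array([np.cos(yw),np.sin(yw),0]);Y=np.array([-X[1],X[0],0]);C=np.array([.4247,-.2285,.052])
for a,b in((1,1),(1,-1),(-1,-1),(-1,1)): print((proj("side",C+.037*a*X+.023*b*Y)-[310,120])*5)
E
```

```text
10.25 [ 0.4286 -0.2202  0.1012] [-0.6138 -0.0454 -0.2533  1.3696  0.     -1.4273]
[[-0.687  -0.7267 -0.0054]
 [-0.7267  0.687   0.0039]
 [ 0.0009  0.0066 -1.    ]]
tool delta [ 0.0007 -0.0031  0.0821]
[280.096  401.2958]
[232.4911 362.6087]
[339.4188 328.2241]
[388.5872 365.1491]
```

View pics/s3.png

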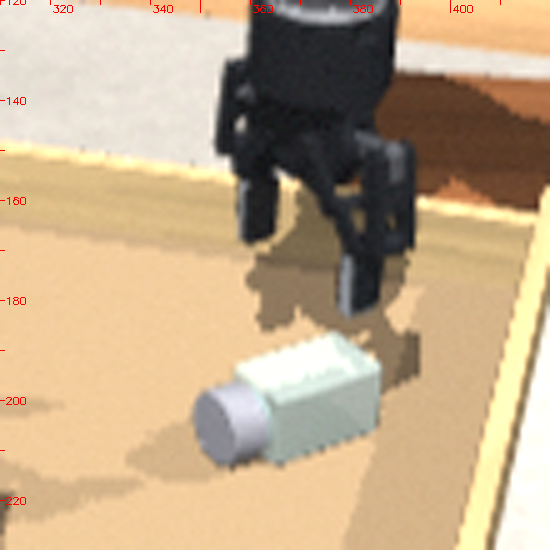

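The gripper straddles above the jar. The predicted and observed top-face corners agree within about 1 px, for example (235,365) against (232,363) in the crop. Descending to grasp.

Emit:
{"method": "step_arm", "body": {
  "targets": [
    {"fingers": 1,"translation": [0.0005,-0.003,0.02],"dr": [0,0,0]},
    {"fingers": 1,"translation": [0,0,0.02],"dr": [0,0,0]},
    {"fingers": 1,"translation": [0,0,0.02],"dr": [0,0,0]},
    {"fingers": 1,"translation": [0,0,0.02],"dr": [0,0,0]},
    {"fingers": 1,"translation": [0,0,0.002],"dr": [0,0,0]},
    {"fingers": 0.3,"translation": [0,0,0],"dr": [0,0,0]},
    {"fingers": -0.2,"translation": [0,0,0],"dr": [0,0,0]},
    {"fingers": -0.6,"translation": [0,0,0],"dr": [0,0,0]},
    {"fingers": -1,"translation": [0,0,0],"dr": [0,0,0]},
    {"fingers": -1,"translation": [0,0,0],"dr": [0,0,0]},
    {"fingers": -1,"translation": [0,0,0],"dr": [0,0,0]},
    {"fingers": -1,"translation": [0,0,0],"dr": [0,0,0]}
  ],
  "force": 35
}}

```text
time_s: 11.5
position: [0.4342, -0.2247, 0.0261]
orientation: [0.001, -0.396, 0.918, -0.001]
contact_force: [-0.1, 0.6, 6.2]
grip_width: 0.0455
grasp_force: 39.2
```

Emit:
{"method": "step_arm", "body": {
  "targets": [
    {"fingers": -1,"translation": [0,0,-0.003],"dr": [0,0,0]},
    {"fingers": -1,"translation": [0,0,-0.007],"dr": [0,0,0]},
    {"fingers": -1,"translation": [0,0,-0.02],"dr": [0,0,0]},
    {"fingers": -1,"translation": [0,0,-0.03],"dr": [0,0,0]},
    {"fingers": -1,"translation": [0,0,-0.03],"dr": [0,0,0]},
    {"fingers": -1,"translation": [0,0,-0.03],"dr": [0,0,0]},
    {"fingers": -1,"translation": [0,0,-0.03],"dr": [0,0,0]},
    {"fingers": -1,"translation": [0,0,0],"dr": [0,0,0]}
  ]
}}

```text
time_s: 12.3
position: [0.4356, -0.2257, 0.1794]
orientation: [0.002, -0.396, 0.918, -0.004]
contact_force: [1.3, -1.0, -1.9]
grip_width: 0.0452
grasp_force: 38.4
```

```bash
python3 - <<'E'
from h import *
np.set_printoptions(precision=4,suppress=True)
o=env.get_obs();print(o["time_s"],o["position"],o["joint_positions"],o["contact_force"],o["torque"])
R=Ro.from_quat(o["orientation"],scalar_first=True).as_matrix();print(R)
s=imaging.camera("side");t=imaging.camera("top"); zoom(s,300,70,440,200,4,"s4");cv2.imwrite("pics/t4.png",t)
E
```

```text
12.3 [ 0.4356 -0.2257  0.1794] [-0.6149 -0.0575 -0.1091  1.5101 -0.     -1.4285] [ 1.3039 -0.9541 -1.8978] [-0.0451 -0.0614 -0.0414]
[[-0.6869 -0.7267  0.0074]
 [-0.7267  0.6869 -0.0052]
 [-0.0013 -0.0089 -1.    ]]
```

View pics/s4.png

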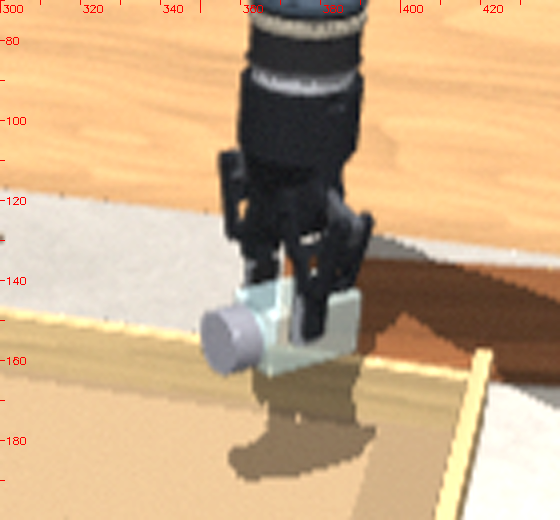

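The jar is held level between the pads, lid towards the slot side, lid face near (222,335) in the crop. Next I'll carry it over the channel, yaw and tilt.

Emit:
{"method": "step_arm", "body": {
  "targets": [
    {"fingers": -1,"translation": [-0.01,0,-0.002],"dr": [0,0,0]},
    {"fingers": -1,"translation": [-0.02,0,-0.002],"dr": [0,0,0]},
    {"fingers": -1,"translation": [-0.026,0,-0.003],"dr": [0,0,0]},
    {"fingers": -1,"translation": [-0.026,0,-0.003],"dr": [0,0,0]},
    {"fingers": -1,"translation": [-0.026,0,-0.003],"dr": [0,0,0]},
    {"fingers": -1,"translation": [-0.026,0,-0.002],"dr": [0,0,0]},
    {"fingers": -1,"translation": [-0.026,0,-0.002],"dr": [0,0,0]},
    {"fingers": -1,"translation": [-0.026,0,-0.002],"dr": [0,0,0]},
    {"fingers": -1,"translation": [-0.026,0,-0.002],"dr": [0,0,0]},
    {"fingers": -1,"translation": [-0.018,0,0],"dr": [0,0,0]},
    {"fingers": -1,"translation": [-0.008,0,0],"dr": [0,0,0]},
    {"fingers": -1,"translation": [0,0,0],"dr": [0,0,6]},
    {"fingers": -1,"translation": [0,0,0],"dr": [0,0,8]},
    {"fingers": -1,"translation": [0,0,0],"dr": [0,0,8]},
    {"fingers": -1,"translation": [0,0,0],"dr": [0,0,8]},
    {"fingers": -1,"translation": [0,0,0],"dr": [0,0,7]},
    {"fingers": -1,"translation": [0,0,0],"dr": [0,0,0]}
  ]
}}

```text
time_s: 14.1
position: [0.5957, -0.051, 0.1937]
orientation: [-0.002, -0.084, 0.996, 0.0]
contact_force: [0.0, 0.3, -2.8]
grip_width: 0.0452
grasp_force: 38.2
```

Emit:
{"method": "step_arm", "body": {
  "targets": [
    {"fingers": -1,"translation": [0,0,0],"dr": [0,-4,0]},
    {"fingers": -1,"translation": [0,0,0],"dr": [0,-6,0]},
    {"fingers": -1,"translation": [0,0,0],"dr": [0,-6,0]},
    {"fingers": -1,"translation": [0,0,0],"dr": [0,-6,0]},
    {"fingers": -1,"translation": [0,0,0],"dr": [0,-5,0]},
    {"fingers": -1,"translation": [0,0,0],"dr": [0,-3,0]},
    {"fingers": -1,"translation": [0,0,0],"dr": [0,0,0]},
    {"fingers": -1,"translation": [0,0,0],"dr": [0,0,0]},
    {"fingers": -1,"translation": [0,0,0],"dr": [0,0,0]}
  ]
}}

```text
time_s: 15.0
position: [0.5972, -0.0513, 0.1958]
orientation: [0.258, -0.081, 0.963, 0.021]
contact_force: [0.2, 0.6, -2.6]
grip_width: 0.0452
grasp_force: 38.2
```

```bash
cat > st.py <<'E'
from h import *
np.set_printoptions(precision=4,suppress=True)
o=env.get_obs();print(o["time_s"],o["position"],o["joint_positions"],o["contact_force"],o["grip_width"],o["grasp_force"])
R=Ro.from_quat(o["orientation"],scalar_first=True);M=R.as_matrix()
yw=np.radians(9.6);c,s=np.cos(yw),np.sin(yw);a=np.sqrt(3)/2
X=np.array([c,s,0]);Y=np.array([-s,c,0]);up=a*X+[0,0,.5];n=-.5*X+[0,0,a]
W=np.c_[-up,Y,-n]; print("rot err deg (tool)",np.degrees((R.inv()*Ro.from_matrix(W)).as_rotvec()))
O=np.array([.578,-.0575,.034]); seat=O+.0463*up+.020*n
d=o["position"]-seat; print("TCP rel seat: up,Y,n (mm)",1e3*np.array([d@up,d@Y,d@n])); F=o["contact_force"];print("F up,Y,n",F@up,F@Y,F@n)
E
python3 - <<'E'
from st import *
t=imaging.camera("top");s=imaging.camera("side");cv2.imwrite("pics/t5.png",t);cv2.imwrite("pics/s5.png",s)
J=o["position"]+.0037*up-.020*n  # est. jar origin
foot=J-.05*up+.023*n; lid=J+.05*up+.023*n
# lid: bluish-grey mask near predicted spot
print("pred lid px",proj("top",lid),proj("side",lid),"foot",proj("top",foot),proj("side",foot))
for nme,im in(("top",t),("side",s)):
    u,v=proj(nme,lid).astype(int); w=im[v-2:v+3,u-2:u+3].reshape(-1,3).mean(0); print(nme,w)
    hsv=cv2.cvtColor(im,cv2.COLOR_BGR2HSV); m=cv2.inRange(hsv,(108,15,70),(140,120,255)); m=cv2.morphologyEx(m,cv2.MORPH_OPEN,np.ones((2,2)))
    k,l,stt,ce=cv2.connectedComponentsWithStats(m)
    for i in range(1,k):
        if stt[i,4]>25 and np.hypot(*(ce[i]-[u,v]))<60: print(nme,stt[i],ce[i])
E
```

```text
15.0 [ 0.5972 -0.0513  0.1958] [-0.3232 -0.2926 -0.3884  1.0042  0.2376 -0.4347] [ 0.185   0.5671 -2.6429] 0.04516512678478184 38.20919573307037
rot err deg (tool) [-0.0116 -0.016   0.0695]
TCP rel seat: up,Y,n (mm) [ 51.9534   2.9509 110.1402]
F up,Y,n -1.0815684928857174 0.5283438141115309 -2.4273715692452975
pred lid px [338.9249 137.469 ] [272.9223 156.9853] foot [343.7996 183.1399] [308.921  177.2828]
top [ 94.72 103.32 109.92]
side [105.6  129.24 147.52]
side [272 154  13  14  95] [277.7474 160.6947]
```

Emit:
{"method": "step_arm", "body": {
  "targets": [
    {"fingers": -1,"translation": [0.004,0,0.008],"dr": [0,0,0]},
    {"fingers": -1,"translation": [0.008,-0.001,0.016],"dr": [0,0,0]},
    {"fingers": -1,"translation": [0.009,-0.001,0.018],"dr": [0,0,0]},
    {"fingers": -1,"translation": [0.009,-0.001,0.018],"dr": [0,0,0]},
    {"fingers": -1,"translation": [0.008,0,0.015],"dr": [0,0,0]},
    {"fingers": -1,"translation": [0.004,0,0.01],"dr": [0,0,0]},
    {"fingers": -1,"translation": [0,0,0.007],"dr": [0,0,0]},
    {"fingers": -1,"translation": [0,0,0.005],"dr": [0,0,0]},
    {"fingers": -1,"translation": [0,0,0],"dr": [0,0,0]},
    {"fingers": -1,"translation": [0,0,0],"dr": [0,0,0]},
    {"fingers": -1,"translation": [0,0,0],"dr": [0,0,0]}
  ]
}}

```text
time_s: 16.2
position: [0.6099, -0.0523, 0.0916]
orientation: [0.259, -0.081, 0.962, 0.021]
contact_force: [0.5, 0.3, -2.1]
grip_width: 0.0454
grasp_force: 38.3
```

```bash
python3 - <<'E'
from st import *
t=imaging.camera("top");s=imaging.camera("side")
a=lambda im,x0,y0,x1,y1,k: cv2.resize(im[y0:y1,x0:x1],None,fx=k,fy=k,interpolation=cv2.INTER_CUBIC)
c=np.hstack([a(t,290,125,390,225,4),a(s,235,140,335,240,4)]); cv2.imwrite("pics/c6.png",cv2.convertScaleAbs(c,alpha=1.4,beta=10))
E
```

```text
16.2 [ 0.6099 -0.0523  0.0916] [-0.3168 -0.2114 -0.5339  0.774   0.2351 -0.4278] [ 0.4978  0.2866 -2.082 ] 0.045367352497576396 38.28223407268524
rot err deg (tool) [-0.0366  0.0985  0.0359]
TCP rel seat: up,Y,n (mm) [10.4872 -0.1482 13.7224]
F up,Y,n -0.5745008933929694 0.19956961267711046 -2.0723872550070985
```

View pics/c6.png

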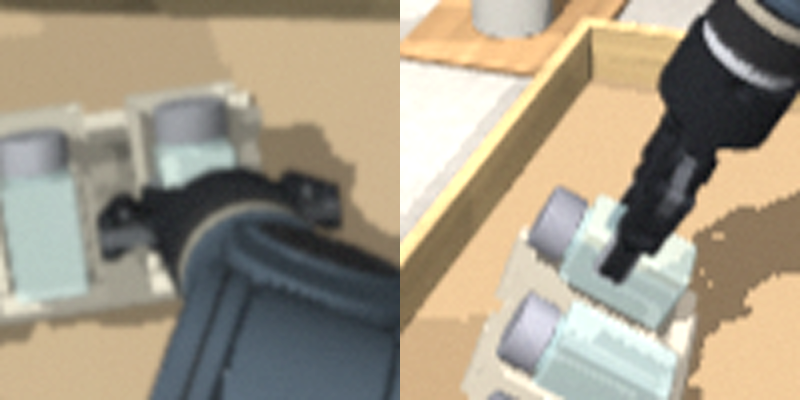

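In the top half, the jar is over the channel and centred between the ribs (lid 155–228, ribs about 148 and 235). In the side half it is parallel to the stored jar and just above the bed. Lowering slowly.

Emit:
{"method": "step_arm", "body": {
  "targets": [
    {"fingers": -1,"translation": [0,0,0.003],"dr": [0,0,0]},
    {"fingers": -1,"translation": [0,0,0.003],"dr": [0,0,0]},
    {"fingers": -1,"translation": [0,0,0.002],"dr": [0,0,0]},
    {"fingers": -1,"translation": [0,0,0.002],"dr": [0,0,0]},
    {"fingers": -1,"translation": [0,0,0],"dr": [0,0,0]},
    {"fingers": -1,"translation": [0,0,0],"dr": [0,0,0]}
  ]
}}

```text
time_s: 16.9
position: [0.614, -0.0511, 0.0814]
orientation: [0.258, -0.081, 0.963, 0.022]
contact_force: [-1.0, 0.2, -2.5]
grip_width: 0.0451
grasp_force: 38.3
```

Emit:
{"method": "step_arm", "body": {
  "targets": [
    {"fingers": -1,"translation": [0,0,0.001],"dr": [0,0,0]},
    {"fingers": -1,"translation": [0,0,0.001],"dr": [0,0,0]},
    {"fingers": -1,"translation": [0,0,0],"dr": [0,0,0]},
    {"fingers": -1,"translation": [0,0,0],"dr": [0,0,0]}
  ]
}}

```text
time_s: 17.3
position: [0.615, -0.051, 0.0799]
orientation: [0.258, -0.081, 0.963, 0.022]
contact_force: [-0.7, 0.1, -2.3]
grip_width: 0.0452
grasp_force: 38.3
```

```bash
python3 st.py
```

```text
17.3 [ 0.615  -0.051   0.0799] [-0.3107 -0.1864 -0.5365  0.7472  0.2323 -0.4222] [-0.6702  0.1497 -2.2899] 0.04521561946637251 38.28244864940643
rot err deg (tool) [ 0.0094 -0.0039  0.0089]
TCP rel seat: up,Y,n (mm) [9.2046 0.2376 0.9337]
F up,Y,n -1.6955605912343503 0.2593323298324578 -1.6651817442815036
```

Emit:
{"method": "step_arm", "body": {
  "targets": [
    {"fingers": -1,"translation": [0,0,0.001],"dr": [0,0,0]},
    {"fingers": -1,"translation": [0,0,0],"dr": [0,0,0]},
    {"fingers": -1,"translation": [0,0,0.001],"dr": [0,0,0]},
    {"fingers": -1,"translation": [0,0,0],"dr": [0,0,0]},
    {"fingers": -1,"translation": [0,0,0],"dr": [0,0,0]}
  ]
}}

```text
time_s: 17.8
position: [0.6157, -0.051, 0.0791]
orientation: [0.258, -0.081, 0.963, 0.022]
contact_force: [-7.7, -0.3, 4.1]
grip_width: 0.045
grasp_force: 39.3
```

Emit:
{"method": "step_arm", "body": {
  "targets": [
    {"fingers": -1,"translation": [0,0,0.001],"dr": [0,0,0]},
    {"fingers": -1,"translation": [0,0,0],"dr": [0,0,0]},
    {"fingers": -1,"translation": [0,0,0],"dr": [0,0,0]}
  ]
}}

```text
time_s: 18.1
position: [0.6158, -0.051, 0.0791]
orientation: [0.257, -0.081, 0.963, 0.022]
contact_force: [-14.0, -2.5, 10.0]
grip_width: 0.0455
grasp_force: 40.5
```

Bed contact came right at the predicted height. I'll ease off and slide downhill to the stop.

Emit:
{"method": "step_arm", "body": {
  "targets": [
    {"fingers": -1,"translation": [0,0,-0.0015],"dr": [0,0,0]},
    {"fingers": -1,"translation": [0.002,0,0],"dr": [0,0,0]},
    {"fingers": -1,"translation": [0.002,0,0],"dr": [0,0,0]},
    {"fingers": -1,"translation": [0.002,0,0],"dr": [0,0,0]},
    {"fingers": -1,"translation": [0,0,0],"dr": [0,0,0]},
    {"fingers": -1,"translation": [0,0,0],"dr": [0,0,0]}
  ]
}}

```text
time_s: 18.7
position: [0.6113, -0.052, 0.0765]
orientation: [0.259, -0.081, 0.962, 0.021]
contact_force: [-0.5, -0.6, 2.7]
grip_width: 0.0454
grasp_force: 38.8
```

```bash
python3 st.py
```

```text
18.7 [ 0.6113 -0.052   0.0765] [-0.3153 -0.1946 -0.5511  0.74    0.2345 -0.4263] [-0.5174 -0.5511  2.6927] 0.04542793655550823 38.82452309131622
rot err deg (tool) [-0.0279  0.0871  0.0269]
TCP rel seat: up,Y,n (mm) [ 4.1878 -0.1233 -0.0641]
F up,Y,n 0.8248901039959643 -0.4570460887100774 2.63295532237866
```

Emit:
{"method": "step_arm", "body": {
  "targets": [
    {"fingers": -1,"translation": [0.001,0,0],"dr": [0,0,0]},
    {"fingers": -1,"translation": [0.001,0,0],"dr": [0,0,0]},
    {"fingers": -1,"translation": [0,0,0],"dr": [0,0,0]},
    {"fingers": -1,"translation": [0,0,0],"dr": [0,0,0]}
  ]
}}

```text
time_s: 19.1
position: [0.6099, -0.0522, 0.0757]
orientation: [0.259, -0.081, 0.962, 0.021]
contact_force: [1.2, -0.1, 3.1]
grip_width: 0.0453
grasp_force: 38.8
```

Emit:
{"method": "step_arm", "body": {
  "targets": [
    {"fingers": -1,"translation": [0.001,0,0],"dr": [0,0,0]},
    {"fingers": -1,"translation": [0.001,0,0],"dr": [0,0,0]},
    {"fingers": -1,"translation": [0,0,0],"dr": [0,0,0]},
    {"fingers": -1,"translation": [0,0,0],"dr": [0,0,0]}
  ]
}}

```text
time_s: 19.5
position: [0.6096, -0.0521, 0.0759]
orientation: [0.261, -0.082, 0.962, 0.022]
contact_force: [6.1, 0.9, 3.0]
grip_width: 0.0457
grasp_force: 38.4
```

```bash
python3 st.py
```

```text
19.5 [ 0.6096 -0.0521  0.0759] [-0.3183 -0.2018 -0.5602  0.7351  0.238  -0.43  ] [6.1236 0.8962 2.9771] 0.045704164890848005 38.43890368938446
rot err deg (tool) [-0.0023  0.3272  0.1332]
TCP rel seat: up,Y,n (mm) [2.3859 0.0175 0.2525]
F up,Y,n 6.846902911908151 -0.1375928330945955 -0.5154421807703216
```

The stop is reached (about 7 N along the slope). Releasing gradually and retreating along the tool axis.

Emit:
{"method": "step_arm", "body": {
  "targets": [
    {"fingers": -1,"translation": [-0.0005,0,0.0008],"dr": [0,0,0]},
    {"fingers": -1,"translation": [0,0,0],"dr": [0,0,0]},
    {"fingers": 0.1,"translation": [0,0,0],"dr": [0,0,0]},
    {"fingers": 0.15,"translation": [0,0,0],"dr": [0,0,0]},
    {"fingers": 0.25,"translation": [0,0,0],"dr": [0,0,0]},
    {"fingers": 0.4,"translation": [0,0,0],"dr": [0,0,0]},
    {"fingers": 0.5,"translation": [0,0,0],"dr": [0,0,0]},
    {"fingers": 0.5,"translation": [0,0,0],"dr": [0,0,0]},
    {"fingers": 0.5,"translation": [0,0,0],"dr": [0,0,0]}
  ],
  "force": 20
}}

```text
time_s: 20.4
position: [0.608, -0.0522, 0.0731]
orientation: [0.258, -0.081, 0.963, 0.022]
contact_force: [-0.3, 0.5, 0.1]
grip_width: 0.064
grasp_force: 0.0
```

Emit:
{"method": "step_arm", "body": {
  "targets": [
    {"fingers": 0.5,"translation": [0,0,-0.005],"dr": [0,0,0]},
    {"fingers": 0.5,"translation": [0,0,-0.01],"dr": [0,0,0]},
    {"fingers": 0.5,"translation": [0,0,-0.02],"dr": [0,0,0]},
    {"fingers": 0.5,"translation": [0,0,-0.03],"dr": [0,0,0]},
    {"fingers": 0.5,"translation": [0,0,-0.03],"dr": [0,0,0]},
    {"fingers": 0.5,"translation": [0,0,-0.03],"dr": [0,0,0]},
    {"fingers": 0.5,"translation": [0,0,-0.03],"dr": [0,0,0]},
    {"fingers": 0.5,"translation": [0,0,-0.03],"dr": [0,0,0]},
    {"fingers": 0.5,"translation": [0,0,-0.02],"dr": [0,0,0]},
    {"fingers": 0.5,"translation": [0,0,0],"dr": [0,0,0]},
    {"fingers": 0.5,"translation": [0,0,0],"dr": [0,0,0]}
  ]
}}

```text
time_s: 21.5
position: [0.5072, -0.0696, 0.2515]
orientation: [0.259, -0.081, 0.962, 0.021]
contact_force: [-0.1, 0.8, -0.0]
grip_width: 0.0641
grasp_force: 0.0
```

```bash
python3 - <<'E'
from st import *
t=imaging.camera("top");s=imaging.camera("side");cv2.imwrite("pics/t9.png",t);cv2.imwrite("pics/s9.png",s)
sf=O+.023*n; sl=sf+.1*up
# lid blobs: compare loose jar's with the stored jars' spacing (middle of lid cylinder)
lc=sf+.089*up
print("pred lid mid",proj("top",lc),proj("side",lc),"mid channel",proj("top",lc+.096*Y),proj("side",lc+.096*Y))
for nme,im in(("top",t),("side",s)):
    hsv=cv2.cvtColor(im,cv2.COLOR_BGR2HSV); m=cv2.inRange(hsv,(108,15,60),(140,120,255)); m=cv2.morphologyEx(m,cv2.MORPH_OPEN,np.ones((2,2)))
    k,l,stt,ce=cv2.connectedComponentsWithStats(m)
    for i in range(1,k):
        if stt[i,4]>30 and np.hypot(*(ce[i]-proj(nme,lc)))<90: print(nme,"lid",stt[i],ce[i])
    m=cv2.inRange(hsv,(75,12,110),(107,120,255)); m=cv2.morphologyEx(m,cv2.MORPH_OPEN,np.ones((2,2)))
    k,l,stt,ce=cv2.connectedComponentsWithStats(m)
    for i in range(1,k):
        if stt[i,4]>100 and np.hypot(*(ce[i]-proj(nme,lc)))<100: print(nme,"body",stt[i],ce[i])
bc=sf+.037*up+.023*n; print("pred body top mid",proj("top",bc),proj("top",bc+.096*Y),proj("side",bc),proj("side",bc+.096*Y))
E
```

```text
21.5 [ 0.5072 -0.0696  0.2515] [-0.4505 -0.5149 -0.4305  1.2134  0.2938 -0.5516] [-0.0616  0.8122 -0.0361] 0.06410794410242082 0.0
rot err deg (tool) [-0.0647  0.0868  0.0187]
TCP rel seat: up,Y,n (mm) [  0.2348  -0.0895 204.2924]
F up,Y,n 0.04663508679941192 0.8111106815102673 -0.06865856779365799
pred lid mid [337.1576 157.8329] [275.3572 200.7203] mid channel [298.2084 163.1113] [267.682  222.5553]
top body [330 162  21  34 565] [339.9363 178.2106]
top body [291 168  22  32 538] [301.2714 183.9331]
top body [252 176  22  30 526] [262.2186 190.2833]
side lid [270 196  11  14  66] [274.4394 202.5152]
side lid [261 216  14  17 120] [268.25   224.0083]
side lid [256 240  12   9  69] [261.3333 244.3043]
side body [ 270  200   38   49 1107] [288.7037 225.7245]
side body [267 242  26  11 126] [277.9683 247.1984]
side body [262 261  35  16 239] [280.795  267.6904]
pred body top mid [340.6308 180.5118] [301.3832 185.9268] [297.3517 204.2021] [291.2106 226.3286]
```

```bash
python3 -c "
from bench import ticket
print(ticket.sign_off())"
```

```text
the job is handed in; nothing more can be done
None
```

The light bar is swung about 1.7 rad out, and the jar lies released in the right-hand channel, foot at the stop and lid uphill; the job was handed in at 21.5 s, but sign-off returned no verdict.

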